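# Tare the bench balance with its draught shield shut

## Robot

A 6-joint arm with a two-finger parallel gripper is mounted at the origin on the work surface; the furniture and walls round the work are solid. World frame = base frame: x ahead of the robot, y to its left, z up, the work surface at z = 0. Lengths are in m, angles in degrees, forces in N, time in s.
With the tool pointing down it reaches from about 0.375 to 0.75 m from the base axis. Payload 9 kg.
Tool frame: the origin (TCP) lies where the fingers leave the gripper's body, on its centre line; the fingertips stand 73 mm ahead of it and the grasp point (between the pads) lies 54 mm ahead of it (robot.tip_reach is the distance from the TCP to the fingertips, in m); z points along the fingers, y is the line along which they close (so a half turn about z gives the same grasp; the last joint's range is limited). The gripper opens to 85 mm and grips with 20 to 120 N. Pads are 22 mm wide; open, the fingers measure 114 mm over their backs; the gripper's body (76 mm by 85 mm) begins 54 mm behind the grasp point. The pads swing forward as they close: fully open they stand 13 mm farther back than shut.
Start: joints at [-87.932, 5.964, 5.575, 89.605, 0, 77.527], TCP at [0.151, -0.581, 0.304] pointing down, gripper open.
Joint ranges: [-171.21, 171.21], [-48.23, 106.86], [-62.78, 66.21], [-105.2, 120.99], [-86.42, 89.51], [-180, 180]. Speed limits (degrees/s): [127.2, 127.2, 147.25, 180, 180, 180].

## Interface

Orientations are given as [roll, pitch, yaw] about the fixed x, y, z axes, in that order (R = Rz(yaw) Ry(pitch) Rx(roll)).
In Python, from plant import robot gives the robot as it stands. Calls block until the motion is done:
- robot.move_pose(position, orientation): joint-space move of the TCP to a pose.
- robot.line_to(position, vel=0.15, rotation=None, guard=None): straight line of the TCP; rotation=None keeps the orientation; vel is the mean speed in m/s. With guard (N) it stops when the force on the tool has changed by that much, and returns True; else False.
- robot.goto_joints(angles): joint-space move.
- robot.set_gripper(opening): finger opening in m; the grip force is fixed at half the most; returns when the fingers have stopped.
- robot.pause(seconds).
- robot.ik(position, orientation): joint angles nearest the present ones, or None.
- robot.observe(): the state.
- robot.grab_frame(name): name is "side" or "top" or "wrist"; returns the picture (400x640x3 uint8, blue, green, red); there is no depth.
- robot.get_calibration(name): a dict with "vertical_fov" (degrees; the focal length in pixels is half the picture's height over the tangent of half this angle, whatever the lens; pixels are square), "cx", "cy" (the principal point, pixels), "rvec" (rotation vector, rad) and "tvec" (3), from world to camera coordinates, as OpenCV has them. Camera axes: x right, y down, z forward; pixel columns grow to the right and rows downward; lengths in m; the calibration is good to about 2 mm. A picture is of the moment at which its call begins: read the wrist's pose just before it. get_calibration takes no time and is no camera call; for the wrist camera it gives the pose at the moment of the call.
A pose or a line that the arm cannot do raises robot.IKError and nothing moves.
- robot.job_done(): hands the job in; it is judged then, once.
The state is a dict: "time": time; "q": joint angles; "qvel": joint speeds; "joint_torque": joint torques, N m; "tool_pos": TCP position; "tcp_rot": TCP orientation; "ft_force": force on the tool from outside, world axes, zero at the start; "torque": the same for the moment, N m; "gripper_width": finger opening in m; "gripper_force": force on a finger pad.
Only numpy, scipy, OpenCV 4.12 (cv2) and the standard library are available. Lean on these libraries where they do the work, as an engineer would, in place of code of your own. Each camera call takes 0.05 s, during which the arm holds its last target. There are 200 camera calls.

## Task

The empty specimen tray standing on the pan of the bench balance has to be tared before the little fossil is weighed in it, and draughts would spoil the zero. With the fingertips, gently push the sliding clear lid of the draught shield fully shut, then lightly press the tare key (the wide bar in the row of keys) down for a moment, let it spring back up and withdraw. Do not press the other keys or lean hard on the balance, do not press tare while the shield is open, and leave the tray on the pan and the things round the balance where they are.

Things in the scene. Friction and masses are not known exactly. Their poses are not given: they have to be found in the camera images.
- balance: Bench balance, white and grey, 254 (x) x 200 (y) mm, fixed to the table. Origin on the table top under its middle, z up; its own +x runs from the front (keys) to the rear, +y to the left as seen from the front. Front console x -127 to -80 mm, top 40 mm above the table, with four keys in a row at x = -100 mm; a sloped display then rises to 58 mm at the draught shield.
- shield (a point): Centre of the top of the square draught shield on the rear of the balance (balance x = +50, y = 0 mm), 117 mm above the table, axes as the balance. Clear walls 160 x 160 mm (balance x -30 to +130, y -80 to +80 mm). The pan inside has its top 68 mm above the table and carries the empty tray. The lid slides along the balance x between the two side rails.
- lid (a joint): Opening of the shield's clear sliding lid in m: 0 = fully shut at its end stop, 0.100 = slid right back to the rear; it starts 0.055 to 0.095 open. To shut it, push it along the balance's own -x (towards the keys). It runs stiffly (about 1.5 N) and stays where it is left.
- lid_tab (a point): Middle of the upright tab that pushes the lid, 122 mm above the table, at balance y = 0, moving with the lid (shut: balance x = -10 mm). Plate 6 mm thick (balance x), 44 mm wide (y), top 132 mm above the table, on a flat pad 18 x 50 mm whose top is at 115 mm. Behind it (+x) the clear lid's top lies at 113 mm for 125 mm, then a 114 mm high rear edge.
- tare_key (a joint): Travel of the tare key in m: 0 = up, 0.005 = fully down on its stop; sprung, about 1 N to start, 4 N at 0.0025 and 7 N fully down. It counts as pressed beyond 0.0025.
- tare_key_top (a point): Middle of the top face of the tare key, axes as the balance: the wide bar key, 18 (x) x 34 (y) mm, third of the four from the left as seen from the front; top face 46.5 mm above the table when up (6.5 mm above the console), at balance x = -100, y = -22 mm. It is pressed straight down.
- power_key (a joint): Travel of the round key 16 mm in diameter at the left end of the row (balance y = +66 mm), m; 0 = up. Not to be pressed.
- mode_key (a joint): Travel of the square 16 mm key second from the left (balance y = +24 mm), m; 0 = up. Not to be pressed.
- unit_key (a joint): Travel of the square 16 mm key at the right end of the row (balance y = -68 mm), m; 0 = up. Not to be pressed.
- tray_s: Empty white card specimen tray with a black floor, 85 x 99 x 26 mm, loose on the pan inside the draught shield; origin at the centre of its underside, 68 mm above the table. Leave alone.
- fossil_s: Small fossil jaw in plaster, 37 x 69 x 20 mm, lying beside the balance; origin at the centre of its underside. Leave alone.
- vial_1: Capped sample vial, 28 mm across, 48 mm high, standing beside the balance; origin at the centre of its underside. Leave alone.
- pocket_lens: Folded black pocket lens, 28 x 39 x 17 mm, lying beside the balance; origin at the centre of its underside. Leave alone.

How it is judged (in metres and radians):
On the way, in this order (a step that is already met when the one before it is completed fails the run):
1. the draught shield's lid is pushed fully shut (value of joint lid below 0.003 m), for 0.2 s.
2. the tare key is pressed down (value of joint tare_key above 0.0025 m), for 0.1 s.
3. the tare key is let up again (value of joint tare_key below 0.0008 m), for 0.2 s.
At the end, for the whole second after the job is handed in: The lid is shut to within 3 mm, all four keys are up (within 0.8 mm), the tray is within 5 mm of where it stood on the pan, and the fossil, vial and lens within 10 mm of where they were (value of joint lid below 0.003 m and value of joint each of tare_key, power_key, mode_key, unit_key below 0.0008 m and distance of tray_s from where it was at the start of the episode below 0.005 m and distance of each of fossil_s, vial_1, pocket_lens from where it was at the start of the episode below 0.01 m); the robot touches nothing.
It fails at once if tare is pressed while the shield is still open (lid more than 5 mm from shut) (value of joint tare_key above 0.002 m and value of joint lid above 0.005 m).
It fails at once if another key is pressed (more than 1.5 mm) (value of joint any of power_key, mode_key, unit_key above 0.0015 m).
It fails at once if the balance is handled roughly: the robot presses the tare key with more than 20 N or anything of the balance with more than 30 N, or the lid is slammed (faster than 0.3 m/s) (contact force between any of the fingers, the arm and balance above 30 N or contact force between the fingers and tare_key above 20 N or velocity of joint lid below -0.3 m/s).
It fails at once if the tray on the pan is moved by more than 5 mm or lifted (distance of tray_s from where it was at the start of the episode above 0.005 m).
It fails at once if the fossil, vial or lens is moved by more than 10 mm or lifted (distance of any of fossil_s, vial_1, pocket_lens from where it was at the start of the episode above 0.01 m).
It also fails if it takes over 45 s, if anything falls off the work surface, if the arm or the gripper's body presses on something with over 40 N, if the wrist force passes 120 N, or if a joint passes its speed limit or range.

## Working session

There is one attempt and no reset: what is moved stays moved. The work goes in short steps, each a Python script; the robot and the scene stay as the last script left them, time stands still between calls to the robot, and variables do not carry over. Pictures are saved under pics/ and viewed, at most 10 in all, crops included, and the job is handed in when it is done.

```bash
mkdir -p pics
cat > h.py <<'E'
import numpy as np, cv2
from plant import robot
def cam(n):
    c=robot.get_calibration(n); f=200/np.tan(np.radians(c["vertical_fov"])/2)
    K=np.array([[f,0,c["cx"]],[0,f,c["cy"]],[0,0,1.]]); return K,np.array(c["rvec"],float).ravel(),np.array(c["tvec"],float).ravel(),c
def px2w(n,uv,z,C=None):
    K,r,t,_=C or cam(n); R=cv2.Rodrigues(r)[0]; o=-R.T@t
    d=R.T@np.linalg.inv(K)@np.array([uv[0],uv[1],1.]); return o+d*(z-o[2])/d[2]
def w2px(n,P,C=None):
    K,r,t,_=C or cam(n); return cv2.projectPoints(np.array(P,float).reshape(-1,1,3),r,t,K,None)[0].reshape(-1,2)
E
python3 - <<'E'
from h import *
for n in("top","side"):
    cv2.imwrite(f"pics/{n}0.png",robot.grab_frame(n)); print(cam(n)[3])
print(robot.observe())
E
```

```text
{'vertical_fov': 57.552891047153594, 'cx': 319.39745657249586, 'cy': 205.61105299374356, 'rvec': array([ 2.18413511, -2.13380873,  0.19065258]), 'tvec': array([-0.02649264,  0.54324012,  0.85369396])}
{'vertical_fov': 44.511706496071405, 'cx': 315.8266429611744, 'cy': 190.71351840154696, 'rvec': array([ 2.02460519, -0.33194034,  0.20542104]), 'tvec': array([-0.51897262,  0.17999699,  0.92121656])}
{'time': 0.1, 'q': array([-8.79322463e+01,  5.99619730e+00,  5.53189937e+00,  8.96033469e+01,
        3.07063734e-04,  7.75269593e+01]), 'qvel': array([-0.0461832 , -0.03826635,  0.08707531, -0.05846675, -0.05224023,
       -0.0105744 ]), 'joint_torque': array([ 7.33058114e-03, -5.58204889e+01,  5.04722142e+01,  1.28828568e-02,
       -1.57456057e-04,  4.87570773e-06]), 'tool_pos': array([ 0.15064706, -0.58057061,  0.30319349]), 'tcp_rot': array([-1.79934018e+02, -1.49097505e-02,  1.45407857e+01]), 'ft_force': array([-0.26767711, -0.08777906,  0.35773756]), 'torque': array([0.02554941, 0.01038096, 0.0205331 ]), 'gripper_force': 0.0, 'gripper_width': 0.08544343762444404}
```

View pics/top0.png

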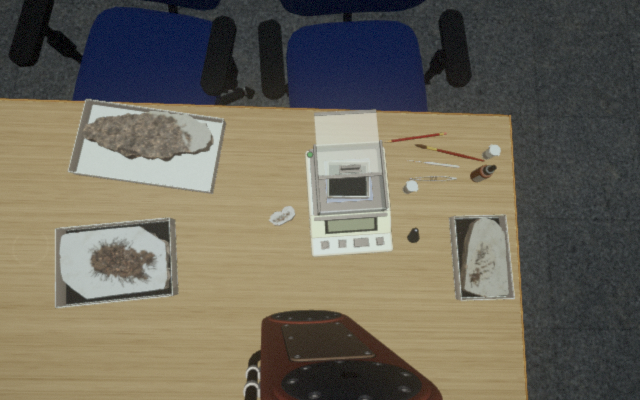

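View pics/side0.png

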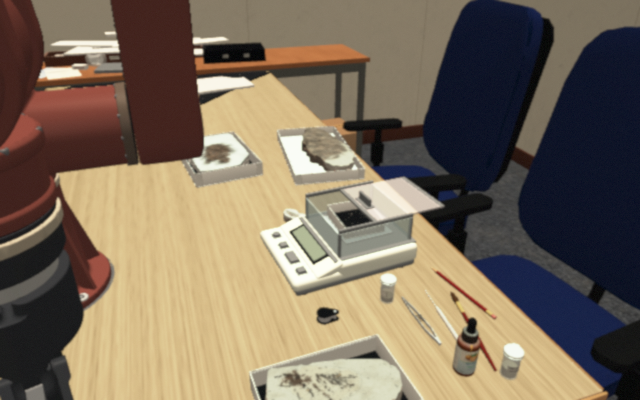

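The top view shows the balance at about (350,190) with its keys towards the robot (row ~243) and the lid tab near (347,168). The fossil is on the left (282,215), the vial at (411,187) and the lens at (413,235). Next I'll enlarge this region for accurate pixels.

Run:
```python
from h import *
im=cv2.imread("pics/top0.png")[100:265,265:430]
cv2.imwrite("pics/c.png",cv2.resize(im,None,fx=3.6,fy=3.6,interpolation=cv2.INTER_CUBIC))
C=cam("top")
for uv,z in(((325.5,244),.0465),((343.5,243.5),.0465),((361.5,242.5),.0465),((380,242),.0465),((347,168),.132)): print(px2w("top",uv,z,C))
```

```text
[ 0.45000592 -0.03025332  0.0465    ]
[ 0.45216874 -0.07355734  0.0465    ]
[ 0.45553913 -0.11700882  0.0465    ]
[ 0.45774704 -0.16184086  0.0465    ]
[ 0.61681494 -0.07122856  0.132     ]
```

View pics/c.png

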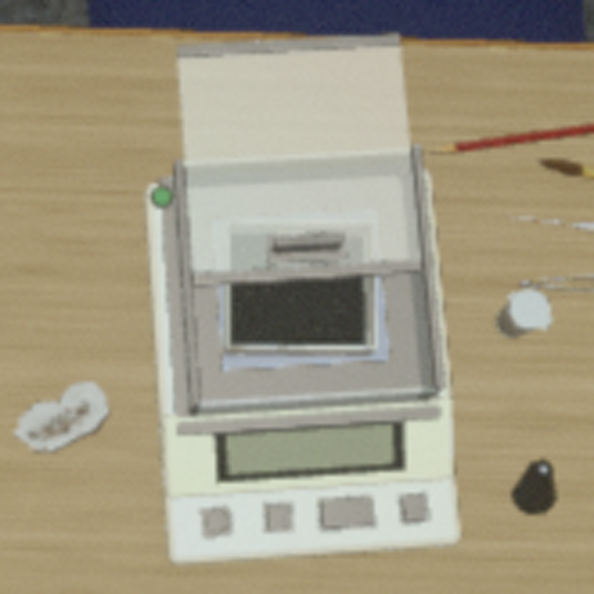

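The crop gives the keys at (217,521), (279,517), (347,513) and (415,507), and the tab top at about (308,238). The balance is turned by a few degrees. I'll compute its pose, go above it and take a closer wrist view.

```bash
cat >> h.py <<'E'
def fit(P,W):  # planar rigid balance->world
    P,W=np.array(P)[:,:2],np.array(W)[:,:2]; p,w=P-P.mean(0),W-W.mean(0)
    a=np.arctan2((p[:,0]*w[:,1]-p[:,1]*w[:,0]).sum(),(p*w).sum()); R=np.array([[np.cos(a),-np.sin(a)],[np.sin(a),np.cos(a)]])
    t=W.mean(0)-R@P.mean(0); return R,t,np.degrees(a),np.linalg.norm(P@R.T+t-W,axis=1)
E
python3 - <<'E'
from h import *
C=cam("top"); f=lambda u,v:(265+(u+.5)/3.6-.5,100+(v+.5)/3.6-.5)
obs=[((217,521),.0465,(-.1,.066)),((279,517),.0465,(-.1,.024)),((347,513),.0465,(-.1,-.022)),((415,507),.0465,(-.1,-.068)),
((191,408),.117,(-.03,.08)),((438,395),.117,(-.03,-.08))]
W=[px2w("top",f(*u),z,C) for u,z,_ in obs]
R,t,a,e=fit([b for *_,b in obs],W); print(t,a,e*1e3)
tab=px2w("top",f(308,238),.132,C)[:2]; b=R.T@(tab-t); print("tab",tab,b,"opening",b[0]+.01)
print(robot.tip_reach)
robot.set_gripper(0.0)
p=R@[-.04,-.01]+t
for yaw in (a,a+180,a-180):
    print(yaw,robot.ik([p[0],p[1],.34],[180,0,yaw]))
robot.move_pose([p[0],p[1],.34],[180,0,a])
s=robot.observe(); print(s["time"],s["tool_pos"],s["tcp_rot"])
cw=cam("wrist")
cv2.imwrite("pics/w0.png",robot.grab_frame("wrist")); np.save("cw.npy",np.array([cw],object),allow_pickle=True); np.savez("bal.npz",R=R,t=t,a=a)
E
```

```text
[ 0.5534805  -0.08398353] 5.409982941063945 [1.82627538 1.27519485 0.66782753 1.21088686 1.09891379 5.30495868]
tab [ 0.62220018 -0.078356  ] [ 0.06894414 -0.00087655] opening 0.07894413995438496
0.0726
5.409982941063945 [-25.07625725  -6.69427069  -3.2701718   93.42409889   0.
 149.51375981]
185.40998294106396 [-25.07625725  -6.69427069  -3.2701718   93.42409889   0.
 -30.48624019]
-174.59001705893604 [-25.07625725  -6.69427069  -3.2701718   93.42409889   0.
 -30.48624019]
3.0333 [ 0.51454032 -0.09844711  0.33986094] [1.79996203e+02 1.03532792e-02 5.35529122e+00]
```

View pics/w0.png

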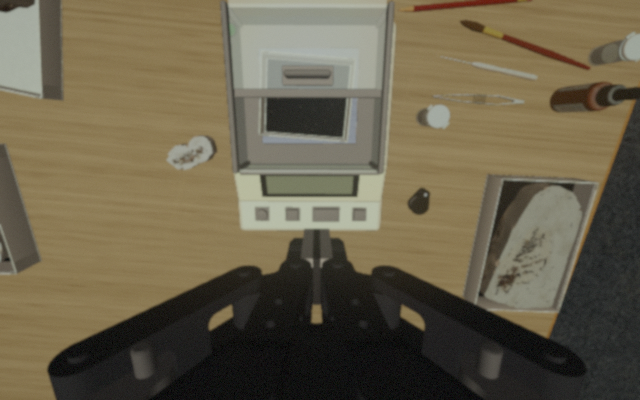

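The wrist view shows the keys level in row 214 at columns 262, 292, 326 and 359, and the tab at about (307,72). The yaw is confirmed. Next come key blob centroids and the tab.

Run:
```python
from h import *
im=cv2.imread("pics/w0.png"); C=tuple(np.load("cw.npy",allow_pickle=True)[0])
g=cv2.cvtColor(im,cv2.COLOR_BGR2GRAY)
roi=g[204:224,248:372]; m=(roi<cv2.threshold(roi,0,255,cv2.THRESH_OTSU)[0]).astype(np.uint8)
n,l,st,ce=cv2.connectedComponentsWithStats(m)
K=sorted([(c+[248,204]).tolist() for s,c in zip(st[1:],ce[1:]) if s[4]>50]); print(K,st[1:].tolist())
if len(K)==4:
    W=[px2w("wrist",k,.0465,C) for k in K]
    R,t,a,e=fit([(-.1,y) for y in(.066,.024,-.022,-.068)],W); print(t,a,e*1e3)
    for uv in((307,68),(307,75)):
        tab=px2w("wrist",uv,.132,C)[:2]; print(tab,R.T@(tab-t))
    for uv in((236,171),(386,171)): print(R.T@(px2w("wrist",uv,.117,C)[:2]-t))
    d=np.load("bal.npz"); print("tare",R@[-.1,-.022]+t, d["R"]@[-.1,-.022]+d["t"]); np.savez("bal2.npz",R=R,t=t,a=a)
cv2.imwrite("pics/w0c.png",cv2.resize(im[40:230,220:400],None,fx=3,fy=3,interpolation=cv2.INTER_CUBIC))
```

```text
[[261.668449197861, 213.37967914438502], [292.21693121693124, 213.64550264550263], [325.5688775510204, 213.9362244897959], [358.5730337078652, 213.98876404494382]] [[7, 3, 14, 14, 187], [37, 3, 15, 14, 189], [64, 3, 28, 15, 392], [104, 4, 14, 13, 178]]
[ 0.55870562 -0.08639337] 4.945187449577572 [0.99531187 0.4906403  0.22299135 1.30871532]
[ 0.62660136 -0.08002296] [0.06819216 0.00049391]
[ 0.62070393 -0.08052434] [0.06227346 0.00050276]
[-0.02974168  0.07580943]
[-0.02865293 -0.08202192]
tare [ 0.46097431 -0.11693175] [ 0.45600015 -0.11531371]
```

View pics/w0c.png

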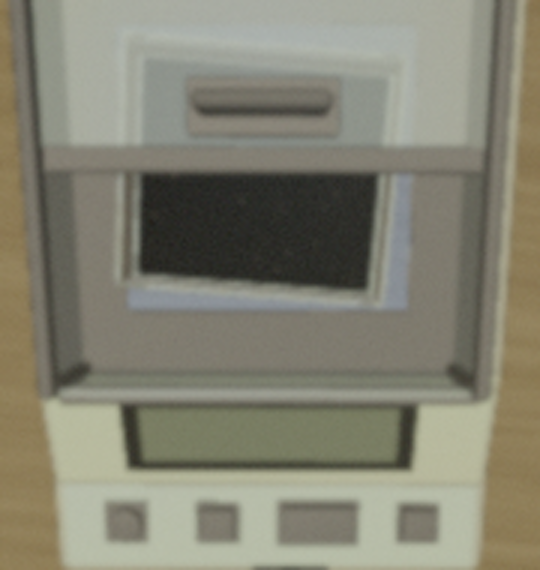

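Both views agree to 5 mm: the tab is at balance x ≈ 68 mm, so the opening is ≈ 78 mm. Now I'll come down behind the tab and push slowly under a guard.

```bash
cat > push.py <<'E'
from h import *
d=np.load("bal2.npz"); R,t,a=d["R"],d["t"],float(d["a"]); L=robot.tip_reach
def at(x,y,ztip): p=R@[x,y]+t; return [p[0],p[1],ztip+L]
def st(s):
    o=robot.observe(); b=R.T@(o["tool_pos"][:2]-t); print(s,round(o["time"],2),"tip bal",(b*1e3).round(1),"z",round((o["tool_pos"][2]-L)*1e3,1),"F",np.round(o["ft_force"],1)); return o
E
python3 - <<'E'
from push import *
robot.move_pose(at(.096,0,.17),[180,0,a]); robot.pause(.2); st("above")
print(robot.line_to(at(.096,0,.120),vel=.05,guard=6)); st("down")
print(robot.line_to(at(.030,0,.120),vel=.05,guard=10)); st("push1")
print(robot.line_to(at(-.006,0,.120),vel=.025,guard=8)); st("push2")
cv2.imwrite("pics/t1.png",cv2.resize(robot.grab_frame("side")[150:310,230:450],None,fx=3.5,fy=3.5))
E
```

```text
above 4.01 tip bal [95.8 -0.6] z 172.2 F [ 0.3  0.4 -0.1]
False
down 5.16 tip bal [96.2 -0.1] z 120.5 F [-0.5 -0.3  0.4]
False
push1 6.62 tip bal [30.   0.1] z 119.9 F [ 1.1 -0.6 -0.2]
True
push2 7.71 tip bal [ 0.9 -0.1] z 120.1 F [2.  0.5 1.2]
```

View pics/t1.png

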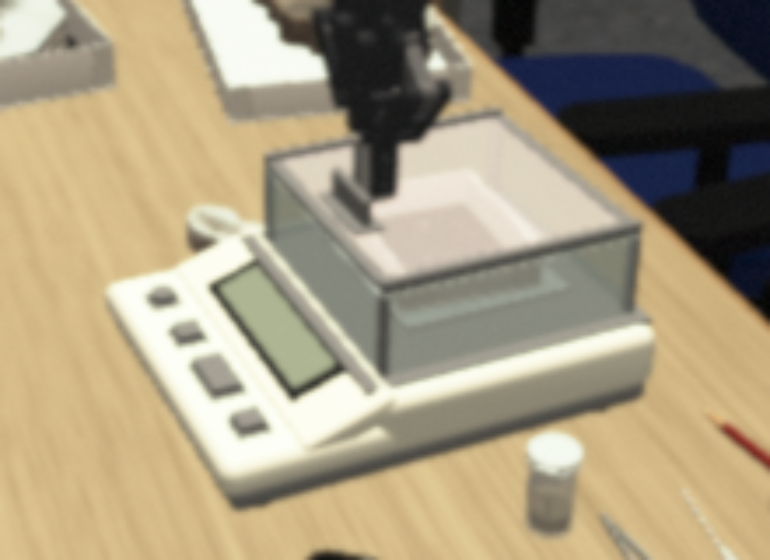

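The lid looks shut. The tip stopped 3 mm beyond the predicted place, which puts the balance 3 mm nearer in x and agrees with the top view, so I'll correct for that. I'll re-seat the lid briefly, withdraw, then press tare.

Run:
```python
from push import *
print(robot.line_to(at(-.006,0,.120),vel=.02,guard=8)); st("reseat"); robot.pause(.3); st("held")
robot.line_to(at(.012,0,.120),vel=.05); robot.line_to(at(.012,0,.17),vel=.1)
t=t+R@[-.003,0]; import push; push.t=t
robot.line_to(at(-.1,-.022,.17),vel=.12); robot.line_to(at(-.1,-.022,.056),vel=.08); robot.pause(.3); st("over")
for z in(.0435,.0425,.0418):
    print(robot.line_to(at(-.1,-.022,z),vel=.015,guard=9)); robot.pause(.25); o=st("press")
    if o["ft_force"][2]>5: break
cv2.imwrite("pics/t2.png",cv2.resize(robot.grab_frame("side")[150:310,230:450],None,fx=3.5,fy=3.5))
```

```text
True
reseat 7.97 tip bal [ 0.8 -0.1] z 120.0 F [1.6 0.3 1.5]
held 8.27 tip bal [ 0.8 -0.1] z 119.8 F [3.1 0.2 1.3]
over 12.29 tip bal [-99.9 -22. ] z 56.1 F [-0.8 -0.3 -0.5]
False
press 13.53 tip bal [-100.  -22.] z 43.6 F [-2.1  0.2  4.4]
False
press 14.03 tip bal [-100.  -22.] z 42.6 F [-2.3  1.1  5.3]
```

View pics/t2.png

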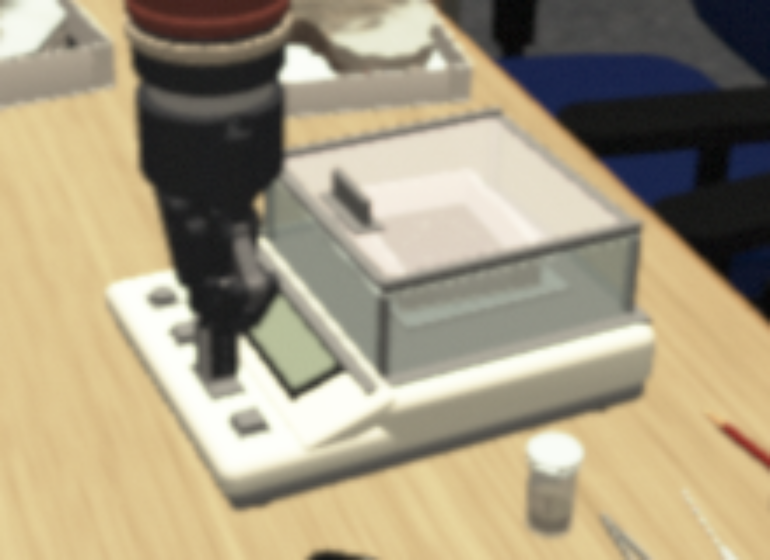

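The tip is on the tare key with the lid shut: 5.3 N at about 3.9 mm of travel, which fits the spring figures. I'll withdraw and hand in.

Run:
```python
from push import *
o=robot.observe()["tool_pos"]
robot.line_to([o[0],o[1],.065+L],vel=.04); robot.pause(.4)
robot.line_to([o[0],o[1],.25+L],vel=.15); robot.pause(.5); st("up")
print(robot.job_done())
```

```text
up 17.07 tip bal [-102.9  -22. ] z 250.0 F [-0.1  0.2  0.2]
the job is handed in; nothing more can be done
None
```

I pushed the lid shut to its end stop, pressed the tare key lightly (about 5 N, 3.9 mm down) and let it up, then withdrew clear and handed the job in at about 17 s; no verdict was returned, and I took no picture after letting the key up.

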